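Seat the slotted taper adapter in the calibrator spindle

ROBOT

A 7-joint arm with a two-finger parallel gripper is mounted at the origin on the work surface. World frame = base frame: x ahead of the robot, y to its left, z up, the work surface at z = 0. Lengths are in m, angles in rad, forces in N, time in s.
With the tool pointing down it reaches from about 0.425 to 0.875 m from the base axis. Payload 4.7 kg.
Tool frame: the origin (TCP) lies midway between the tips of the shut fingers; the grasp point (between the pads) lies 19 mm behind it (ctrl.grip_point_offset is the distance from the TCP to the grasp point, in m); z points along the fingers, y is the line along which they close (so a half turn about z gives the same grasp; the last joint's range is limited). The gripper opens to 87 mm and grips with 3 to 60 N. Pads are 19 mm wide; open, the fingers measure 117 mm over their backs; the gripper's body (75 mm by 190 mm) begins 51 mm behind the grasp point.
Start: joints at [1.256, 0.321, -0.07, 1.45, 0.023, 1.371, -0.057], TCP at [0.21, -0.615, 0.223] pointing down, gripper open.
Joint ranges: [-2.86, 2.86], [-0.3, 2.09], [-1.38, 1.24], [0.06, 2.45], [-1.56, 4.7], [0.09, 2.05], [-2.69, 2.69]. Speed limits (rad/s): [2.57, 2.57, 3.14, 3.14, 3.14, 3.14, 3.14].

INTERFACE

Orientations are given as a rotation vector (axis times angle).
In Python, from bench import ctrl gives the robot as it stands.
- The arm moves only by the tool move_arm, never from a script. Its argument "increments" is text: rows parted by semicolons, each of 7 numbers parted by spaces: the shift along the world's x, y, z in mm, then the turn, a rotation vector about the world's x, y, z in degrees, then the closure in counts, from 0 (fully open) to 255 (shut). A call has exactly 8 rows; each row shifts and turns the commanded pose from where the row before left it; what a row does not reach is not made up. A row lasts 1/12 s, in which the tool goes at most 41.7 mm and 7.16 degrees, less where a joint would pass 70% of its speed; a pose out of reach is approached as far as the arm can. A call with a gripper value outside its range is refused whole. The fingers move at their own pace and stop on an object; "grip_force" is the grip in N (left out, the last holds). Time passes only in rows, so rows that do not move let the fingers close, or fill a call up. It gives the time, the measured TCP pose, the force, the opening and the grip force at its end, in the units of the state.
- ctrl.get_state(): the state, without advancing time (a new reading comes with each control period).
- ctrl.get_image(name): name is "side" or "top"; returns a dict with "frame" (420x560x3 uint8, red, green, blue), "depth" (420x560 float32, m along the optical axis (not along the pixel's ray), 0 where there is no reading), "fx", "fy", "cx", "cy" (pixels), "k1" (the pictures are not rectified: a ray, as slopes to the right and down, at radius r is drawn at 1 + k1 r^2 times it, then the intrinsics apply), "position" and "orientation" of the camera in the world. Camera axes: x right, y down, z forward; pixel columns grow to the right and rows downward; lengths in m; the calibration is good to about 2 mm. A picture is of the moment at which its call begins.
- ctrl.close_job(): hands the job in; it is judged then, once.
Trained networks look in a picture, given as the dict that the camera call returned (one of the last four; its "shot" number tells which), for a name from the list of things; names that differ only in an ending like _2 or _b are one class to them, and where a whole thing is asked for, a point or a joint stands for the part that bears it (a point fixed in the world has none). Each returns a list of dicts, best first, with "score" (0 to 1); they miss things now and then, are a little off and sometimes report something else, mostly with a low value. They report only what shows in the picture. A call takes as long as a camera call. They do not tell look-alikes from the thing itself.
- ctrl.find_in(target, picture): "centre" ([x, y, z] in m, in world coordinates, good to about 4 mm: the middle of the surface that is visible of it).
- ctrl.silhouettes(target, picture): "region" (420x560 bool, what is visible of it).
The state is a dict: "time": time; "joint_positions": joint angles; "qd": joint speeds; "joint_torque": joint torques, N m; "position": TCP position; "tool_rot": TCP orientation; "ft_force": force on the tool from outside, world axes, zero at the start; "torque": the same for the moment, N m; "grip_width": opening from 0.0 (shut) to 1.0 (fully open); "grip_force": force on a finger pad.
Only numpy, scipy, OpenCV 4.12 (cv2) and the standard library are available. Lean on these libraries where they do the work, as an engineer would, in place of code of your own. Each camera call takes 0.05 s, during which the arm holds its last target. There are 200 camera calls.

TASK

Take the adapter with the two slots cut in its flange out of the rack and seat it in the calibrator's upright spindle: shank down the taper, slots over the two drive dogs, flange fully home on the spindle face. Lower it in with the gripper instead of dropping it, then let go, and leave the other two adapters in the rack.

Things in the scene. Friction and masses are not known exactly. Their poses are not given: they have to be found in the camera images.
- adapter_grip (a point): Aluminium adapter to load, 0.4 kg: centre of its head, z up. In mm: head 40 (x) x 30 (y, grip here) x 50 high; below it a round flange 68 across, 14 thick, with two slots 26 wide, 10 deep cut through its rim at +x and -x (no other has slots), underside 39 below the point; below, a conical shank 48 long, 44 to 20 across. Stands in any of 3 holes of a black rack 72 high. Half turns are alike.
- spindle_mouth (a point): Centre of the mouth of an upright locked steel spindle, 76 mm across, on a blue box; level with its flat top face, 130 mm up, where the flange rests. In mm: bore a cone 52 across at the mouth, 60 deep, 1.5 play round the shank. Two dogs 11 wide, 9 high, bevelled, stand on the face at +x and -x, 26 to 37 from the axis; the slots go over them, adapter x along this x, either way round. z up.
- plain_adapter_grip (a point): Look-alike that stays in the rack: same head, flange diameter, shank and material, but its round flange has no slots. The point is the centre of its head, 39 mm above the flange's underside; z up.
- round_adapter_grip (a point): Another adapter that stays in the rack: round head 34 mm across and 50 high, smaller unslotted flange 58 across, 14 thick, straight shank. The point is the centre of its head, 39 mm above the flange's underside; z up.
Things that resemble listed ones, but are neither listed nor needed, are in the scene too. Leave any orange look-alike of the part that bears adapter_grip alone.

How it is judged:
By the outcome, as a careful person would: the job done as asked, in the order asked, and still so for the second after the job is handed in, with the robot touching nothing.
It also fails if it takes over 35 s, if anything falls off the work surface, if the arm or the gripper's body presses on something with over 40 N, if the wrist force passes 120 N, or if a joint passes its speed limit or range.

## Working session

There is one attempt and no reset: what is moved stays moved. The work goes in short steps, Python scripts to look and compute and a tool call to move; the robot and the scene stay as the last step left them, time stands still between calls to the robot, and variables do not carry over. Pictures are saved under pics/ and viewed, at most 10 in all, crops included, and the job is handed in when it is done.

Besides the shell and the picture viewer there is one more tool, called after "Emit:" in YAML: its name, and indented under it one key for each argument. move_arm: Moves the arm, as the interface text tells. Its arguments: {"type":"object","properties":{"increments":{"type":"string"},"grip_force":{"type":"number"}},"required":["increments"]}

```bash
mkdir -p pics; cat > h.py <<'E'
import numpy as np,cv2
from scipy.spatial.transform import Rotation as R
from bench import ctrl
def cam(p):
    o=np.array(p["orientation"],float)
    M=o if o.shape==(3,3) else (R.from_rotvec(o).as_matrix() if o.size==3 else R.from_quat(o).as_matrix())
    return M,np.array(p["position"])
def cloud(p):
    h,w=p["depth"].shape
    u,v=np.meshgrid(np.arange(w),np.arange(h))
    xd=(u-p["cx"])/p["fx"];yd=(v-p["cy"])/p["fy"];x,y=xd.copy(),yd.copy()
    for _ in range(8):
        f=1+p["k1"]*(x*x+y*y);x=xd/f;y=yd/f
    d=p["depth"];M,t=cam(p)
    return np.stack([x*d,y*d,d],-1)@M.T+t
def save(p,n): cv2.imwrite("pics/"+n,p["frame"][:,:,::-1])
E
python3 - <<'E'
from h import *
print(ctrl.get_state())
for n in("top","side"):
    p=ctrl.get_image(n);save(p,n+"0.png");print(n,p["position"],p["orientation"],p["k1"],p["fx"])
    C=cloud(p)
    np.savez(n+"0.npz",C=C,f=p["frame"],d=p["depth"])
    for t in("adapter_grip","spindle_mouth","plain_adapter_grip","round_adapter_grip"):
        for r in ctrl.find_in(t,p)[:4]: print(t,np.round(r["centre"],3),round(r["score"],2))
E
```

```text
{'time': 0.0, 'joint_positions': array([ 1.25611408,  0.32183401, -0.07009966,  1.45165346,  0.02260292,
        1.37076726, -0.05689405]), 'qd': array([-0.0010532 ,  0.00132776,  0.00155047, -0.00137377,  0.00076015,
       -0.00110632,  0.00185422]), 'joint_torque': array([-1.21813091e-04, -4.91287029e+01, -4.03951239e-01, -3.12532961e+01,
       -6.38588704e-02,  4.40629700e-02,  1.73648696e-04]), 'position': array([ 0.20966773, -0.61469117,  0.22146527]), 'tool_rot': array([-3.09741805e+00, -5.13905837e-01,  6.26169825e-04]), 'ft_force': array([-0.38151043,  0.44689424, -0.4625634 ]), 'torque': array([ 0.01064065, -0.02355482, -0.02678222]), 'grip_force': 0.0, 'grip_width': 1.0008698674867809}
top [ 0.43986635 -0.06487737  1.02557011] [-2.17864654  2.14382253 -0.09930668] -0.07535782923151425 413.65075614238543
adapter_grip [ 0.499 -0.413  0.078] 0.95
adapter_grip [ 0.532 -0.257  0.097] 0.85
adapter_grip [ 0.67  -0.331  0.078] 0.81
adapter_grip [ 0.514 -0.153  0.089] 0.64
spindle_mouth [0.539 0.23  0.115] 0.79
plain_adapter_grip [ 0.498 -0.049  0.086] 0.68
side [0.42579355 0.6720257  0.9280973 ] [-0.19725162  2.87978281 -1.12985661] -0.025458764756733268 526.9639289500564
adapter_grip [ 0.538 -0.254  0.103] 0.86
adapter_grip [ 0.678 -0.328  0.07 ] 0.67
adapter_grip [ 0.371 -0.174  0.074] 0.65
adapter_grip [ 0.5   -0.411  0.069] 0.56
spindle_mouth [0.54  0.246 0.12 ] 0.69
plain_adapter_grip [ 0.496 -0.034  0.09 ] 0.95
round_adapter_grip [ 0.517 -0.145  0.097] 0.92
```

View pics/top0.png

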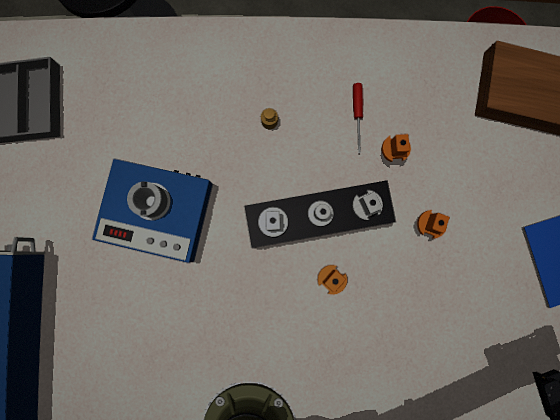

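View pics/side0.png

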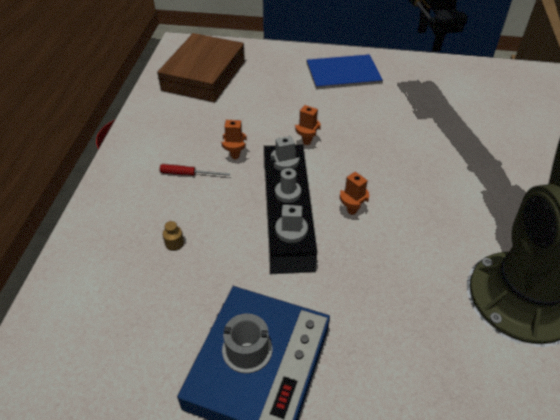

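The top view shows the slotted grey adapter at about (368,204), at the right end of the rack. The round one is at (320,212) and the plain one at (273,220). The spindle is at (149,200), with dogs near (141,185) and (157,217). The orange parts are decoys.

```bash
python3 - <<'E'
import numpy as np,cv2
for n in("top","side"):
    D=np.load(n+"0.npz");C=D["C"];
    print(n,"spindle/adapter")
    for nm,c,r,zl,zh in(("head",(.533,-.256),.045,.126,.145),("flange",(.533,-.256),.045,.078,.094),("face",(.535,.235),.055,.124,.1335),("dogs",(.535,.235),.05,.1345,.146)):
        m=(np.hypot(C[...,0]-c[0],C[...,1]-c[1])<r)&(C[...,2]>zl)&(C[...,2]<zh)&(D["d"]>0)
        P=C[m]
        if len(P)<4: print(nm,len(P));continue
        rect=cv2.minAreaRect((P[:,:2]*1000).astype(np.float32))
        (cx,cy),cr=cv2.minEnclosingCircle((P[:,:2]*1000).astype(np.float32))
        print(nm,len(P),"mean",P.mean(0).round(4),"rect",np.round(rect[0],1),np.round(rect[1],1),round(rect[2],1),"circ",round(cx,1),round(cy,1),round(cr,1))
        if nm=="dogs": print((P*1000).round().astype(int).tolist()[:60])
D=np.load("top0.npz");f=D["f"][:,:,::-1]
a=cv2.resize(f[165:245,110:190],(400,400),interpolation=cv2.INTER_CUBIC);b=cv2.resize(f[165:245,330:410],(400,400),interpolation=cv2.INTER_CUBIC)
cv2.imwrite("pics/crop0.png",np.hstack([a,b]))
E
```

```text
top spindle/adapter
head 271 mean [ 0.5405 -0.2637  0.1362] rect [ 540.8 -264.8] [40.2 31. ] 23.8 circ 540.7 -264.0 23.5
flange 290 mean [ 0.5357 -0.2551  0.0862] rect [ 540.8 -263.1] [70.6 66.4] 52.8 circ 540.6 -257.0 42.4
face 550 mean [0.5425 0.236  0.1304] rect [542.5 235.5] [73.6 75.3] 1.8 circ 542.6 235.9 38.2
dogs 60 mean [0.5429 0.2334 0.1382] rect [543.1 236.9] [69.1 57.9] 42.8 circ 542.8 235.5 36.0
[[578, 241, 138], [578, 238, 139], [578, 236, 139], [578, 235, 136], [578, 232, 138], [578, 230, 136], [576, 241, 136], [575, 237, 142], [575, 234, 144], [575, 233, 140], [576, 231, 138], [576, 230, 136], [574, 250, 135], [574, 241, 137], [574, 239, 137], [573, 235, 140], [573, 233, 140], [574, 232, 137], [572, 257, 135], [572, 241, 135], [571, 237, 142], [571, 234, 143], [571, 233, 140], [571, 232, 137], [572, 230, 137], [570, 239, 135], [570, 232, 135], [570, 228, 135], [570, 223, 135], [546, 200, 135], [527, 262, 135], [521, 217, 135], [518, 249, 136], [519, 212, 135], [516, 237, 139], [516, 233, 144], [516, 232, 141], [516, 231, 138], [516, 229, 138], [514, 237, 139], [514, 2
[... 1065 characters left out ...]
0], [576, 238, 138], [575, 238, 139], [573, 237, 138], [572, 236, 136], [570, 237, 139], [568, 237, 140], [515, 230, 139], [513, 229, 138], [512, 228, 137], [510, 227, 136], [508, 228, 137], [507, 226, 136], [576, 239, 138], [575, 238, 135], [573, 237, 135], [571, 238, 137], [570, 237, 135], [568, 238, 137], [514, 233, 141], [513, 231, 139], [511, 231, 139], [509, 232, 141], [508, 230, 138], [506, 230, 139], [574, 240, 137], [573, 239, 135], [569, 240, 138], [568, 239, 135], [514, 233, 139], [512, 235, 142], [511, 233, 140], [509, 232, 139], [508, 232, 138], [505, 234, 143], [514, 234, 138], [512, 235, 139], [510, 235, 139], [509, 236, 142], [507, 234, 139], [505, 235, 141], [514, 235, 136]]
```

View pics/crop0.png

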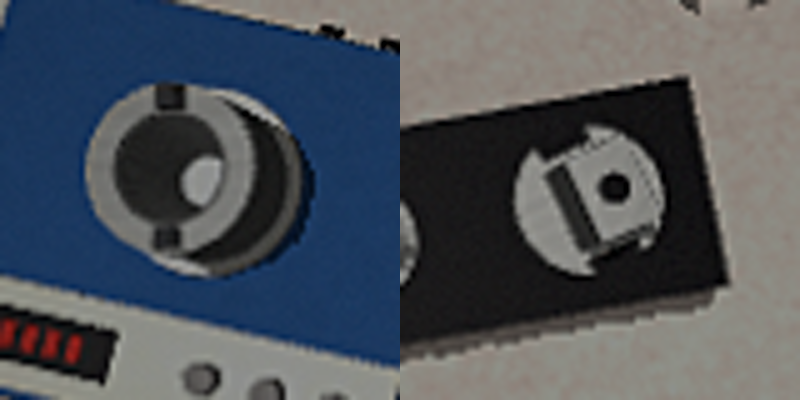

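The crop confirms the slots: adapter x is about +24° from world x. The spindle dogs lie roughly along world x, about 2–3° off. The adapter is near (540.5, -264.3) and the spindle near (542, 235.3).

Emit:
move_arm:
  increments: "28 30 0 0 0 0.65 0;28 30 0 0 0 0.65 0;28 30 0 0 0 0.65 0;28 30 0 0 0 0.65 0;28 30 0 0 0 0.65 0;28 30 0 0 0 0.65 0;28 30 0 0 0 0.65 0;28 30 0 0 0 0.65 0"

```text
time: 1.17
position: [0.4349, -0.3736, 0.223]
tool_rot: [3.072, 0.655, 0.0]
ft_force: [1.1, -0.4, 0.2]
grip_width: 1.004
grip_force: 0.0
```

Emit:
move_arm:
  increments: "26 27 0 0 0 0 0;26 27 0 0 0 0 0;26 27 0 0 0 0 0;26 27 0 0 0 0 0;0 0 -20 0 0 0 0;0 0 -20 0 0 0 0;0 0 0 0 0 0 0;0 0 0 0 0 0 0"

```text
time: 1.83
position: [0.537, -0.2672, 0.1817]
tool_rot: [-3.072, -0.653, 0.003]
ft_force: [-0.2, -0.8, 0.7]
grip_width: 1.004
grip_force: 0.0
```

Emit:
move_arm:
  increments: "3.5 3 -10 0 0 0 0;0 0 -22 0 0 0 0;0 0 -22 0 0 0 0;0 0 -22 0 0 0 0;0 0 -10 0 0 0 0;0 0 0 0 0 0 0;0 0 0 0 0 0 60;0 0 0 0 0 0 110"
  grip_force: 40

```text
time: 2.5
position: [0.5426, -0.2648, 0.0984]
tool_rot: [3.071, 0.653, 0.004]
ft_force: [0.0, 0.5, 0.2]
grip_width: 0.919
grip_force: 0.0
```

Emit:
move_arm:
  increments: "0 0 0 0 0 0 150;0 0 0 0 0 0 200;0 0 0 0 0 0 255;0 0 0 0 0 0 255;0 0 0 0 0 0 255;0 0 0 0 0 0 255;0 0 0 0 0 0 255;0 0 0 0 0 0 255"

```text
time: 3.17
position: [0.5415, -0.2646, 0.0966]
tool_rot: [3.072, 0.654, 0.0]
ft_force: [0.7, 0.1, 0.9]
grip_width: 0.341
grip_force: 39.9
```

Emit:
move_arm:
  increments: "0 0 5 0 0 0 255;0 0 12 0 0 0 255;0 0 20 0 0 0 255;0 0 25 0 0 0 255;0 0 25 0 0 0 255;0 0 25 0 0 0 255;0 0 25 0 0 0 255;0 0 13 0 0 0 255"

```text
time: 3.83
position: [0.5423, -0.2643, 0.2504]
tool_rot: [3.07, 0.654, 0.005]
ft_force: [-0.4, -1.0, -4.2]
grip_width: 0.344
grip_force: 39.9
```

Emit:
move_arm:
  increments: "0 20 0 0 0 -2.6 255;0 35 0 0 0 -2.7 255;0 35 0 0 0 -2.7 255;0 35 0 0 0 -2.7 255;0 35 0 0 0 -2.7 255;0 35 0 0 0 -2.7 255;0 35 0 0 0 -2.7 255;0 30 0 0 0 -2.7 255"

```text
time: 4.5
position: [0.5404, -0.0011, 0.2463]
tool_rot: [-3.14, -0.069, 0.002]
ft_force: [0.5, -0.1, -4.1]
grip_width: 0.341
grip_force: 39.9
```

Emit:
move_arm:
  increments: "0 35 0 0 0 0 255;0 35 0 0 0 0 255;0 30 0 0 0 0 255;0 20 0 0 0 0 255;0 10 0 0 0 0 255;0 0 0 0 0 0 255;0 0 0 0 0 0 255;0 0 0 0 0 0 255"

```text
time: 5.17
position: [0.5417, 0.123, 0.2462]
tool_rot: [3.139, 0.065, -0.001]
ft_force: [0.3, 0.3, -4.6]
grip_width: 0.341
grip_force: 39.9
```

```bash
python3 - <<'E'
from h import *
ps=[(n,ctrl.get_image(n)) for n in("top","side")]
s=ctrl.get_state();print(s["position"],s["tool_rot"],s["ft_force"],s["grip_width"])
for n,p in ps:
    C=cloud(p);np.savez(n+"1.npz",C=C,f=p["frame"],d=p["depth"]);save(p,n+"1.png")
    M,t=cam(p)
    for r in ctrl.silhouettes("adapter_grip",p)[:4]:
        m=r["region"]&(p["depth"]>0);P=C[m]
        if len(P): print(n,round(r["score"],2),len(P),np.median(P,0).round(3),P.min(0).round(3),P.max(0).round(3))
E
```

```text
[0.54174651 0.12324471 0.2463777 ] [ 3.13980129e+00  6.38877919e-02 -6.29793313e-04] [ 0.19514074  0.43712422 -4.40164369] 0.34004498283569196
top 0.91 660 [ 0.678 -0.33   0.075] [ 0.651 -0.393 -0.003] [ 0.737 -0.307  0.118]
top 0.88 596 [ 0.372 -0.183  0.065] [ 0.338 -0.221 -0.003] [ 0.402 -0.153  0.116]
top 0.6 16 [0.515 0.138 0.236] [0.511 0.135 0.229] [0.517 0.144 0.24 ]
top 0.58 621 [ 0.5   -0.413  0.077] [ 0.47  -0.455  0.004] [ 0.534 -0.389  0.116]
side 0.94 838 [ 0.37  -0.179  0.074] [ 0.335 -0.262  0.   ] [ 0.402 -0.155  0.119]
side 0.92 707 [ 0.499 -0.414  0.069] [ 0.466 -0.595 -0.002] [ 0.537 -0.388  0.119]
side 0.73 330 [0.535 0.149 0.231] [ 0.508 -0.006  0.003] [0.582 0.157 0.239]
```

View pics/side1.png

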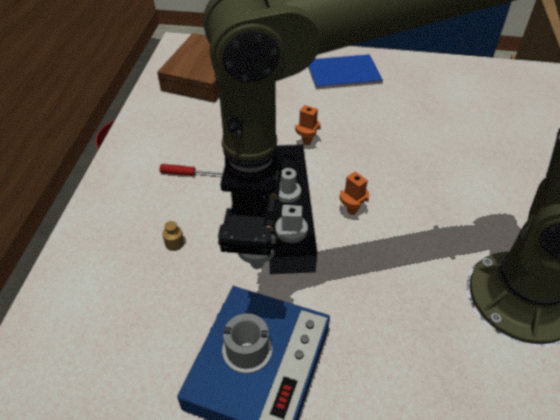

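The adapter is held, with its flange just visible at about (256,255) under the gripper. The spindle is at (246,340) and unobstructed. Next I'll fit the flange edge and the dog line.

```bash
python3 - <<'E'
import numpy as np,cv2
from scipy.optimize import least_squares
tops=[]
for n in("top","side"):
    D=np.load(n+"1.npz");C=D["C"];ok=D["d"]>0
    m=ok&(abs(C[...,0]-.542)<.045)&(abs(C[...,1]-.123)<.045)&(C[...,2]>.216)&(C[...,2]<.241)
    P=C[m]*1000
    if len(P)>20:
        Q=P[np.hypot(P[:,0]-541.7,P[:,1]-123.2)>26]
        hi=P[P[:,2]>233]; print(n,len(P),"z pct",np.percentile(P[:,2],[2,25,50,75,98]).round(1))
        # side wall
        W=Q[Q[:,2]<233]
        if len(W)>10:
            f=least_squares(lambda c:np.hypot(W[:,0]-c[0],W[:,1]-c[1])-34,[541.7,123.2],loss="soft_l1");print("wallfit",len(W),f.x.round(1),W.min(0).round(1),W.max(0).round(1))
    for k in("0","1"):
        E=np.load(n+k+".npz");C=E["C"]*1000;ok=E["d"]>0
        r=np.hypot(C[...,0]-542,C[...,1]-235.2)
        f=C[ok&(r<44)&(r>24)&(abs(C[...,2]-130)<2.5)]
        # outer rim fit on face: extents by angle bins
        a=np.arctan2(f[:,1]-235.2,f[:,0]-542);b=((a+np.pi)/(2*np.pi)*24).astype(int)
        O=np.array([g[np.argmax(np.hypot(g[:,0]-542,g[:,1]-235.2))] for g in(f[b==i] for i in range(24)) if len(g)>4])
        s=least_squares(lambda c:np.hypot(O[:,0]-c[0],O[:,1]-c[1])-c[2],[542,235,38],loss="soft_l1").x
        dg=[]
        for x0 in(510,574):
            q=C[ok&(abs(C[...,0]-x0)<5.5)&(abs(C[...,1]-235)<8)&(C[...,2]>134)&(C[...,2]<146)];dg.append(np.median(q,0))
        dg=np.array(dg);v=dg[1]-dg[0]
        print(n+k,"face",s.round(1),"z",np.median(f[:,2]).round(1),"dogs",dg.round(1).tolist(),"ang",np.degrees(np.arctan2(v[1],v[0])).round(2))
# dark-dog blob in the top image
for k in("0",):
    E=np.load("top0.npz");g=cv2.cvtColor(E["f"],cv2.COLOR_RGB2GRAY);C=E["C"]*1000
    c=[]
    for u0,v0 in((144,184),(143,213)):
        w=np.zeros_like(g,bool);w[v0-5:v0+6,u0-7:u0+8]=1
        r=np.hypot(C[...,0]-542,C[...,1]-235.2);w&=(r>27)&(r<37)&(g<90)&(C[...,2]>128)
        c.append(C[w].mean(0));print(w.sum())
    c=np.array(c);v=c[0]-c[1];print(c.round(1).tolist(),np.degrees(np.arctan2(v[1],v[0])))
E
```

```text
top 67 z pct [223.7 233.6 235.4 236.5 238.8]
wallfit 16 [541.6 123.3] [509.6  89.6 220.2] [557.6 135.5 232.9]
top0 face [542.8 235.8  37.6] z 130.7 dogs [[510.6, 232.1, 139.7], [573.7, 234.2, 137.7]] ang 1.9Traceback (most recent call last):
  File "<stdin>", line 22, in <module>
    return func(*args, **kwargs)
    vector_fun = VectorFunction(
        fun_wrapped,
    ...<6 lines>...
        workers=workers
    )
    self._update_fun()
    ~~~~~~~~~~~~~~~~^^
    self.f = self.fun_wrapped(xp_copy(self.x))
             ~~~~~~~~~~~~~~~~^^^^^^^^^^^^^^^^^
    return np.atleast_1d(self.fun(x))
                         ~~~~~~~~^^^
    return self.f(x, *self.args, **self.kwargs)
           ~~~~~~^^^^^^^^^^^^^^^^^^^^^^^^^^^^^^
  File "<stdin>", line 22, in <lambda>
IndexError: too many indices for array: array is 1-dimensional, but 2 were indexed
```

Emit:
move_arm:
  increments: "0.3 20 0 0 0 0 255;0.5 30 0 0 0 0 255;0.5 30 0 0 0 0 255;0 22 0 0 0 0 255;0 10 0 0 0 0 255;0 0 0 0 0 0 255;0 0 0 0 0 0 255;0 0 0 0 0 0 255"

```text
time: 6.03
position: [0.5434, 0.2353, 0.2463]
tool_rot: [3.139, 0.065, -0.0]
ft_force: [-0.3, -0.0, -4.8]
grip_width: 0.341
grip_force: 39.9
```

Emit:
move_arm:
  increments: "0 0 -8 0 0 0 255;0 0 -12 0 0 0 255;0 0 -12 0 0 0 255;0 0 -12 0 0 0 255;0 0 -6 0 0 0 255;0 0 0 0 0 0 255;0 0 0 0 0 0 255;0 0 0 0 0 0 255"

```text
time: 6.7
position: [0.543, 0.2381, 0.197]
tool_rot: [-3.14, -0.07, -0.001]
ft_force: [0.1, -0.2, -4.1]
grip_width: 0.348
grip_force: 39.9
```

```bash
python3 - <<'E'
from h import *
a=[]
for i in range(2):
    p=ctrl.get_image("side");a.append(ctrl.get_state()["position"])
print(np.mean(a,0),ctrl.get_state()["tool_rot"])
f=p["frame"][:,:,::-1]
cv2.imwrite("pics/side2.png",cv2.resize(f[230:400,160:340],None,fx=3.4,fy=3.4,interpolation=cv2.INTER_CUBIC))
C=cloud(p)*1000;P=C[(p["depth"]>0)]
m=(abs(P[:,0]-543)<40)&(abs(P[:,1]-235)<40)&(P[:,2]>168)&(P[:,2]<190);P=P[m]
print(len(P),np.percentile(P[:,2],[2,50,98]).round(1),P.min(0).round(1),P.max(0).round(1))
E
```

```text
[0.54309737 0.23816421 0.19732758] [-3.14039845e+00 -6.98729497e-02 -1.98902579e-03]
59 [173.3 184.2 188.6] [508.8 218.6 173. ] [517.7 257.2 188.8]
```

View pics/side2.png

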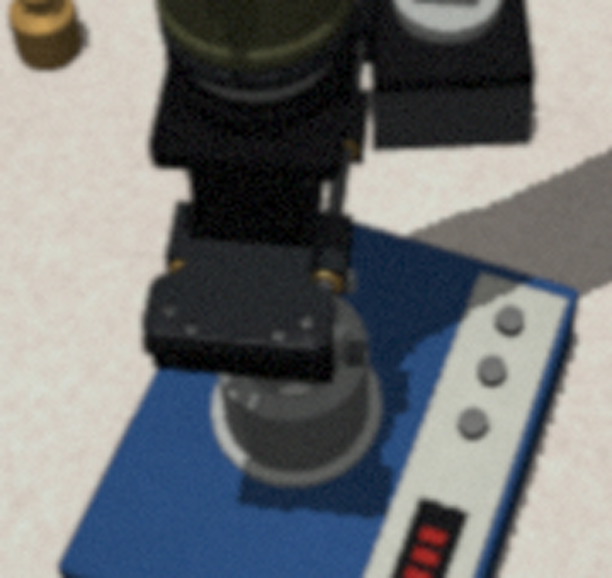

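The shank tip is centred over the bore, with the flange well above the spindle face. y has drifted about +2.8 mm, so I'll correct that and lower gently.

Emit:
move_arm:
  increments: "0 -2.8 0 0 0 0 255;0 0 -5 0 0 0 255;0 0 -5 0 0 0 255;0 0 -5 0 0 0 255;0 0 -5 0 0 0 255;0 0 0 0 0 0 255;0 0 0 0 0 0 255;0 0 0 0 0 0 255"

```text
time: 7.47
position: [0.5427, 0.2351, 0.1766]
tool_rot: [-3.141, -0.07, 0.0]
ft_force: [-0.6, 0.1, -3.9]
grip_width: 0.34
grip_force: 39.9
```

Emit:
move_arm:
  increments: "0 0 -3 0 0 0 255;0 0 -3 0 0 0 255;0 0 -3 0 0 0 255;0 0 -3 0 0 0 255;0 0 0 0 0 0 255;0 0 0 0 0 0 255;0 0 0 0 0 0 255;0 0 0 0 0 0 255"

```text
time: 8.13
position: [0.5428, 0.2351, 0.1648]
tool_rot: [-3.141, -0.07, -0.0]
ft_force: [0.6, 0.3, -5.1]
grip_width: 0.341
grip_force: 39.9
```

Emit:
move_arm:
  increments: "0 0 -1.5 0 0 0 255;0 0 -1.5 0 0 0 255;0 0 -1.5 0 0 0 255;0 0 -1 0 0 0 255;0 0 0 0 0 0 255;0 0 0 0 0 0 255;0 0 0 0 0 0 255;0 0 0 0 0 0 255"

```text
time: 8.8
position: [0.5427, 0.235, 0.1592]
tool_rot: [3.141, 0.07, 0.0]
ft_force: [-0.5, 0.4, -4.3]
grip_width: 0.344
grip_force: 39.9
```

Emit:
move_arm:
  increments: "0 0 -1 0 0 0 255;0 0 -1 0 0 0 255;0 0 -1 0 0 0 255;0 0 -0.5 0 0 0 255;0 0 0 0 0 0 255;0 0 0 0 0 0 255;0 0 0 0 0 0 255;0 0 0 0 0 0 255"

```text
time: 9.47
position: [0.5427, 0.235, 0.1556]
tool_rot: [3.141, 0.07, 0.0]
ft_force: [0.2, 0.4, -4.0]
grip_width: 0.345
grip_force: 39.9
```

Emit:
move_arm:
  increments: "0 0 -0.5 0 0 0 255;0 0 -0.5 0 0 0 255;0 0 -0.5 0 0 0 255;0 0 -0.5 0 0 0 255;0 0 0 0 0 0 255;0 0 0 0 0 0 255;0 0 0 0 0 0 255;0 0 0 0 0 0 255"

```text
time: 10.13
position: [0.5428, 0.235, 0.1546]
tool_rot: [3.141, 0.069, 0.001]
ft_force: [-3.3, -2.1, 6.2]
grip_width: 0.343
grip_force: 39.9
```

Contact came at the expected height, so I'll release and back off upward.

Emit:
move_arm:
  increments: "0 0 0 0 0 0 255;0 0 0 0 0 0 160;0 0 0 0 0 0 120;0 0 0 0 0 0 80;0 0 0 0 0 0 40;0 0 0 0 0 0 0;0 0 0 0 0 0 0;0 0 0 0 0 0 0"
  grip_force: 10

```text
time: 10.8
position: [0.5427, 0.235, 0.1535]
tool_rot: [-3.141, -0.07, 0.0]
ft_force: [-0.4, 0.5, -0.7]
grip_width: 0.741
grip_force: 0.0
```

Emit:
move_arm:
  increments: "0 0 5 0 0 0 0;0 0 15 0 0 0 0;0 0 25 0 0 0 0;0 0 30 0 0 0 0;0 0 30 0 0 0 0;0 -35 0 0 0 0 0;0 -38 0 0 0 0 0;0 -38 0 0 0 0 0"

```text
time: 11.47
position: [0.5427, 0.1238, 0.2598]
tool_rot: [-3.141, -0.074, -0.003]
ft_force: [-0.1, -0.6, -0.9]
grip_width: 0.999
grip_force: 0.0
```

Emit:
move_arm:
  increments: "0 -38 0 0 0 0 0;0 -38 0 0 0 0 0;0 -38 0 0 0 0 0;0 -38 0 0 0 0 0;0 -20 0 0 0 0 0;0 0 0 0 0 0 0;0 0 0 0 0 0 0;0 0 0 0 0 0 0"

```text
time: 12.13
position: [0.5428, -0.0466, 0.2589]
tool_rot: [-3.14, -0.072, -0.001]
ft_force: [-0.1, 1.0, -0.2]
grip_width: 0.999
grip_force: 0.0
```

```bash
python3 - <<'E'
from h import *
o=[]
for n,(v0,v1,u0,u1) in(("top",(160,240,110,190)),("side",(280,380,195,295))):
    p=ctrl.get_image(n);C=cloud(p)*1000;ok=p["depth"]>0
    o.append(cv2.resize(p["frame"][v0:v1,u0:u1,::-1],(400,400),interpolation=cv2.INTER_CUBIC))
    r=np.hypot(C[...,0]-542,C[...,1]-235)
    for nm,lo,hi in(("head",185,205),("flange",138,152)):
        q=C[ok&(r<42)&(C[...,2]>lo)&(C[...,2]<hi)]
        if len(q)>20:
            A=np.c_[q[:,:2]-[542,235],np.ones(len(q))];s=np.linalg.lstsq(A,q[:,2],rcond=None)[0]
            print(n,nm,len(q),np.median(q,0).round(1),"tilt deg",np.degrees(s[:2]).round(2),cv2.minAreaRect(q[:,:2].astype(np.float32)))
cv2.imwrite("pics/end.png",np.hstack(o));print(ctrl.get_state()["position"])
E
```

```text
top head 313 [541.7 233.5 194.7] tilt deg [2.15 4.37] ((541.5696411132812, 234.7123565673828), (39.60095977783203, 30.44602394104004), 3.4852588176727295)
top flange 331 [535.7 219.  144.8] tilt deg [ 0.19 -0.14] ((541.0922241210938, 234.06784057617188), (62.8541259765625, 67.06673431396484), 57.92635726928711)
side head 473 [540.  236.6 194.2] tilt deg [ 0.9  -4.37] ((540.5090942382812, 233.98635864257812), (39.906578063964844, 33.10144805908203), 2.508331060409546)
side flange 565 [534.9 251.4 144. ] tilt deg [-0.09  0.9 ] ((540.6156616210938, 239.47337341308594), (71.39704132080078, 59.6847038269043), 16.192049026489258)
[ 0.54279675 -0.04594063  0.25885989]
```

View pics/end.png

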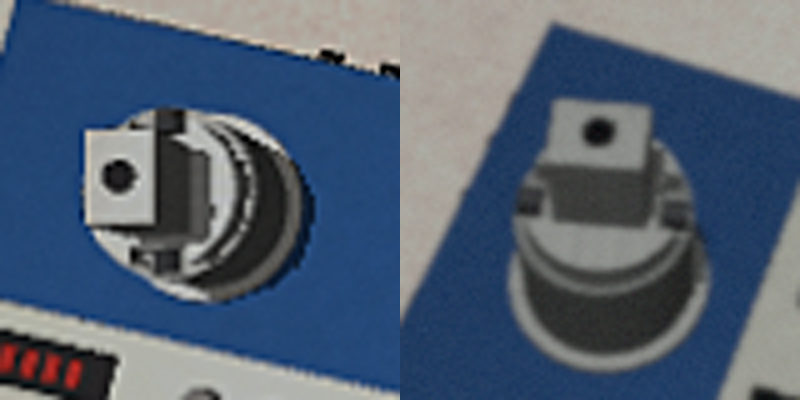

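Both views show the dogs inside the slots. The flange top is at 144 mm and the head top at 194 mm, which matches the flange being fully home and level.

```bash
python3 -c "
from bench import ctrl
print(ctrl.close_job())"
```

```text
the job is handed in; nothing more can be done
None
```

The slotted adapter is seated fully home in the spindle with its slots over both dogs; it was lowered in with the gripper and released, the other two adapters were not touched, and the job was handed in at about 12 s.

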